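# Show where the softener goes

## Task

Show a new helper where the softener goes: with the fingertips push the dosing station's sliding cover all the way back so that its three compartments are uncovered, and leave it open; then point straight down at the cap of the pink softener bottle, the fingertips a few centimetres or less above the middle of the cap, and stay there for two seconds. Then point in the same way at the middle of the compartment with the pink insert, a few centimetres or less above it, and finish there: the program ends while the arm is still pointing. Nothing is picked up, and no bottle, insert or dosing cup is touched at all.

Things in the scene. Friction and masses are not known exactly. Their poses are not given: they have to be found in the camera images.
- station: white dosing station fixed on the worktop, 260 x 260 x 70 mm high; origin at the centre of its underside, x to its rear, y to its left, z up, turned up to 0.3 rad. Front half (x -110 to 0 mm): three wells side by side along y, 50 mm deep, one coloured insert in each; rear half: flat deck 70 mm high; front wall 20 mm thick
- cover (a joint): travel of the station's grey sliding cover in m: 0 = closed over the wells, 0.12 = fully back over the rear deck, against its stop. It slides along the station's +x (away from its front) with about 2.5 N of friction and stays where it is left. It starts 0 to 30 mm open
- cover_face (a point): centre of the cover's upright front face (with an orange strip), the face to push; moves with the cover. The cover is a slab 125 mm along x, 246 mm along y and 30 mm thick, its underside 71 mm and its top 101 mm above the worktop; this point is 86 mm above the worktop. Axes as the station's; the face looks along -x
- softener: pink softener bottle with a white cap, the bottle to point at; 60 mm in diameter, 180 mm tall, loose, upright; origin at the centre of its underside. The three bottles stand in a row, 95 mm apart, in random order on a low fixed wooden tray (310 x 120 mm, base 8 mm thick, rim 20 mm high)
- softener_cap (a point): centre of the top of the pink bottle's cap, 180 mm above its underside, 188 mm above the worktop; z up
- detergent: blue detergent bottle with a white cap, to be left alone; 60 mm in diameter, 180 mm tall, loose, upright; origin at the centre of its underside. The three bottles stand in a row, 95 mm apart, in random order on a low fixed wooden tray (310 x 120 mm, base 8 mm thick, rim 20 mm high)
- detergent_cap (a point): centre of the top of the blue bottle's cap, 180 mm above its underside, 188 mm above the worktop; z up
- stain_remover: green stain remover bottle with a white cap, to be left alone; 60 mm in diameter, 180 mm tall, loose, upright; origin at the centre of its underside. The three bottles stand in a row, 95 mm apart, in random order on a low fixed wooden tray (310 x 120 mm, base 8 mm thick, rim 20 mm high)
- stain_remover_cap (a point): centre of the top of the green bottle's cap, 180 mm above its underside, 188 mm above the worktop; z up
- pink_insert: pink insert with white ribs filling one well of the station, 104 x 64 x 37 mm; origin at the centre of its underside, 20 mm above the worktop; axes as the station's. Inserts lie 78 mm apart along the station's y, in random order, centred 55 mm in front of the station's centre, hidden under the cover while it is closed
- pink_insert_top (a point): centre of the top of the pink insert, 57 mm above the worktop, 13 mm below the rim of its well; z up
- blue_insert: blue insert with white ribs filling one well of the station, 104 x 64 x 37 mm; origin at the centre of its underside, 20 mm above the worktop; axes as the station's. Inserts lie 78 mm apart along the station's y, in random order, centred 55 mm in front of the station's centre, hidden under the cover while it is closed
- blue_insert_top (a point): centre of the top of the blue insert, 57 mm above the worktop, 13 mm below the rim of its well; z up
- green_insert: green insert with white ribs filling one well of the station, 104 x 64 x 37 mm; origin at the centre of its underside, 20 mm above the worktop; axes as the station's. Inserts lie 78 mm apart along the station's y, in random order, centred 55 mm in front of the station's centre, hidden under the cover while it is closed
- green_insert_top (a point): centre of the top of the green insert, 57 mm above the worktop, 13 mm below the rim of its well; z up
- dosing_cup: pale blue open dosing cup standing beyond the work, 68 mm in diameter at the rim, 60 mm tall, loose; origin at the centre of its underside; to be left alone
There are look-alikes about, which are no part of the job. Leave any yellow look-alike of the softener alone.

How it is judged:
By the outcome, as a careful person would: the job done as asked, in the order asked, and still so for the second after the job is handed in, while the arm keeps its last pose, push and grip.
It also fails if it takes over 56 s, if anything falls off the work surface, if the arm or the gripper's body presses on something with over 40 N, if the wrist force passes 120 N, or if a joint passes its speed limit or range.

## Robot

A 6-joint arm with a two-finger parallel gripper is mounted at the origin on the work surface. World frame = base frame: x ahead of the robot, y to its left, z up, the work surface at z = 0. Lengths are in mm, angles in rad, forces in N, time in s.
With the tool pointing down it reaches from about 350 to 975 mm from the base axis. Payload 7.1 kg.
Tool frame: the origin (TCP) lies between the finger pads, 19 mm behind the fingertips; this is the grasp point; z points along the fingers, y is the line along which they close (so a half turn about z gives the same grasp; the last joint's range is limited). The gripper opens to 88 mm and grips with 3 to 60 N. Pads are 20 mm wide; open, the fingers measure 115 mm over their backs; the gripper's body (75 mm by 178 mm) begins 61 mm behind the grasp point.
Start: joints at [-1.181, 0.423, 1.63, -0, 1.089, -0.019], TCP at [248.458, -573.475, 241.375] pointing down, gripper open.
Joint ranges: [-3, 3], [-0.9, 2.11], [0.09, 2.58], [-1.31, 4.45], [0.11, 2.69], [-2.54, 2.54]. Speed limits (rad/s): [2.39, 2.39, 3.01, 3.14, 3.14, 3.14].

## Interface

Orientations are given as a unit quaternion [x, y, z, w].
In Python, from station import env, set_gripper, viewer, workorder gives the robot as it stands. Calls block until the motion is done:
- env.reach(position, orientation): joint-space move of the TCP to a pose.
- env.move_l(position, rot=None, rate=150, f_stop=None): straight line of the TCP; rot=None keeps the orientation; rate is the mean speed in mm/s. With f_stop (N) it stops when the force on the tool has changed by that much, and returns True; else False.
- env.move_joints(angles): joint-space move.
- set_gripper(opening): finger opening in mm; the grip force is fixed at half the most; returns when the fingers have stopped.
- env.hold(seconds).
- env.ik(position, orientation): joint angles nearest the present ones, or None.
- env.read_state(): the state.
- viewer.camera(name): name is "scene" or "top" or "wrist"; returns the picture (400x640x3 uint8, blue, green, red); there is no depth.
- viewer.camera_params(name): a dict with "fx", "fy", "cx", "cy" (pixels), "pose" (4x4, takes a point from camera to world coordinates); the wrist camera has in their place "tool_from_camera" (4x4, takes a point from camera to tool coordinates, whose origin is the TCP and whose axes are the flange's). Camera axes: x right, y up, looking along -z (the intrinsics and any distortion apply to the point x, -y, -z); pixel columns grow to the right and rows downward; lengths in mm; the calibration is good to about 2 mm. The wrist camera is an equidistant fisheye: a pixel r from the principal point sees the ray r / f radians off the axis. A picture is of the moment at which its call begins: read the wrist's pose just before it. camera_params takes no time and is no camera call.
A pose or a line that the arm cannot do raises env.IKError and nothing moves.
- workorder.sign_off(): hands the job in; it is judged then, once.
The state is a dict: "time_s": time; "qpos": joint angles; "dq": joint speeds; "tau": joint torques, N m; "tool_pos": TCP position; "orientation": TCP orientation; "force": force on the tool from outside, world axes, zero at the start; "wrist_torque": the same for the moment, N m; "width": finger opening in mm; "grip_force": force on a finger pad.
Only numpy, scipy, OpenCV 4.12 (cv2) and the standard library are available. Lean on these libraries where they do the work, as an engineer would, in place of code of your own. Each camera call takes 0.05 s, during which the arm holds its last target. There are 200 camera calls.

## Working session

There is one attempt and no reset: what is moved stays moved. The work goes in short steps, each a Python script; the robot and the scene stay as the last script left them, time stands still between calls to the robot, and variables do not carry over. Pictures are saved under pics/ and viewed, at most 10 in all, crops included, and the job is handed in when it is done.

```bash
mkdir -p pics; ls
python3 - <<'E'
from station import env, set_gripper, viewer, workorder
import cv2
for n in ("scene","top"):
    im=viewer.camera(n); cv2.imwrite(f"pics/{n}0.png",im); p=viewer.camera_params(n); print(n,p)
print(env.read_state()['time_s'],env.read_state()['orientation'])
E
```

```text
pics
scene {'fx': 428.06775570957313, 'fy': 428.06775570957313, 'cx': 321.4068131158265, 'cy': 200.08192733659604, 'pose': array([[ 4.25461192e-01, -5.65426098e-01,  7.06594723e-01,
         1.27658617e+03],
       [ 9.04975119e-01,  2.67271754e-01, -3.31037524e-01,
        -3.30094233e+02],
       [-1.67555553e-03,  7.80294263e-01,  6.25410309e-01,
         7.33836134e+02],
       [ 0.00000000e+00,  0.00000000e+00,  0.00000000e+00,
         1.00000000e+00]])}
top {'fx': 508.7659202620934, 'fy': 508.7659202620934, 'cx': 317.29888752295204, 'cy': 194.49471672345726, 'pose': array([[-3.55241621e-03,  9.83484485e-01, -1.80957586e-01,
         3.85775719e+02],
       [-9.99992230e-01, -3.18452826e-03,  2.32349738e-03,
         2.69837826e+01],
       [ 1.70885907e-03,  1.80964434e-01,  9.83488156e-01,
         1.19713352e+03],
       [ 0.00000000e+00,  0.00000000e+00,  0.00000000e+00,
         1.00000000e+00]])}
0.1 [ 9.79183249e-01  2.02977059e-01 -1.34639537e-04 -6.78254223e-04]
```

View pics/top0.png

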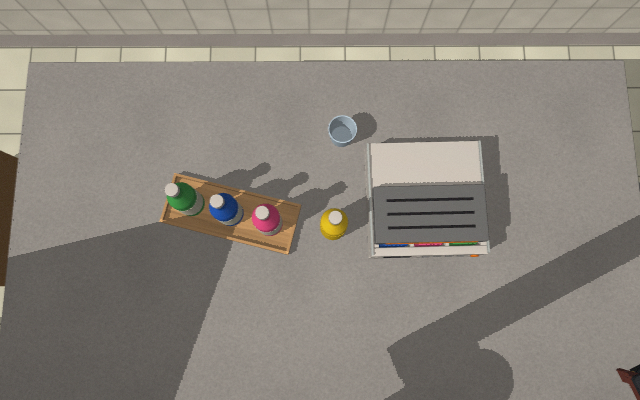

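View pics/scene0.png

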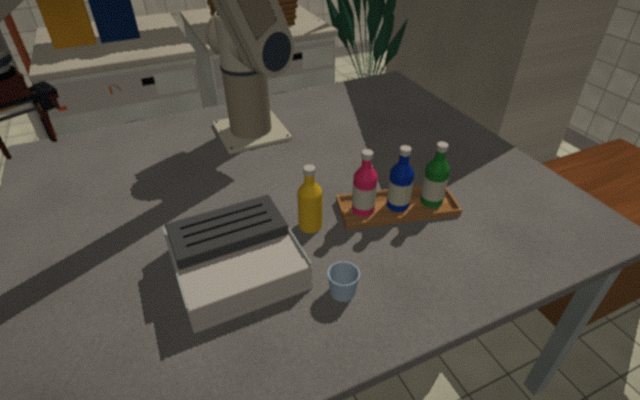

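The top view shows the pink cap near (263,212) and the yellow look-alike near (335,217). The station spans columns 370–488 and rows 142–257, with the cover slightly open and blue, pink and green inserts peeking out from left to right. I'll zoom in for accurate corners.

Run:
```python
import cv2
im=cv2.imread("pics/top0.png"); cv2.imwrite("pics/crop1.png",cv2.resize(im[135:265,360:500],None,fx=4.5,fy=4.5,interpolation=cv2.INTER_CUBIC))
a=cv2.imread("pics/top0.png")[195:240,240:300]; b=cv2.imread("pics/scene0.png")[142:187,335:395]
cv2.imwrite("pics/crop2.png",cv2.resize(cv2.hconcat([a,b]),None,fx=6,fy=6,interpolation=cv2.INTER_CUBIC))
```

```text
(no output)
```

View pics/crop1.png

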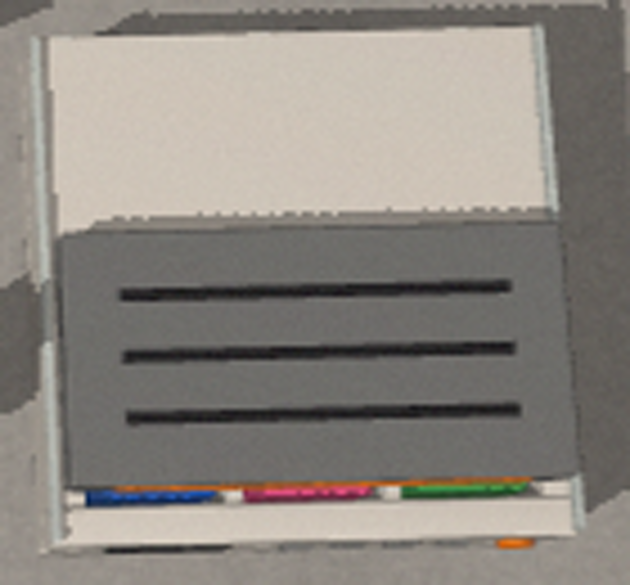

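View pics/crop2.png

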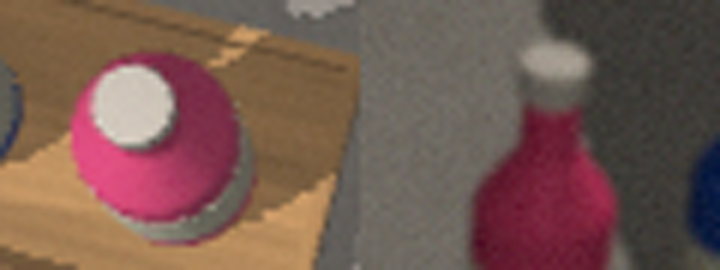

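```bash
cat > h.py <<'E'
import numpy as np
from station import env, set_gripper, viewer, workorder
def ray(n,u,v,z):
    p=viewer.camera_params(n); T=p['pose']
    d=T[:3,:3]@np.array([(u-p['cx'])/p['fx'],-(v-p['cy'])/p['fy'],-1])
    o=T[:3,3]; return o+d*(z-o[2])/d[2]
E
python3 - <<'E'
from h import *
np.set_printoptions(precision=1,suppress=True)
c=np.array([(62,233),(558,222),(579,475),(70,487)])/4.5+[359.6,134.6]
P=np.array([ray('top',u,v,101) for u,v in c]); print('cover RL RR FR FL',P)
for i in range(4): print(np.linalg.norm(P[i]-P[i-1]))
x=(P[0]+P[1]-P[2]-P[3]);yaw=np.arctan2(x[1],x[0]);y=P[0]+P[3]-P[1]-P[2];print('yaws',yaw,np.arctan2(-y[0],y[1]),'face',(P[2]+P[3])/2)
d=np.array([(36,38),(546,27)])/4.5+[359.6,134.6]
D=np.array([ray('top',u,v,70) for u,v in d]);print('rear edge',D,np.linalg.norm(D[0]-D[1]))
f=np.array([(48,550),(580,535)])/4.5+[359.6,134.6]
F=np.array([ray('top',u,v,70) for u,v in f]);print('front edge',F,np.linalg.norm(F[0]-F[1]), np.linalg.norm(F.mean(0)-D.mean(0)))
print('cap',ray('top',261.5,211.7,188),ray('scene',367.5,151.8,188),'yellow',ray('top',335,217,188))
q=env.read_state()['orientation']
from scipy.spatial.transform import Rotation as R
print(R.from_quat(q).as_matrix())
E
```

```text
cover RL RR FR FL [[ 605.2  -98.9  101. ]
 [ 609.9 -341.6  101. ]
 [ 486.2 -343.9  101. ]
 [ 481.2  -99.8  101. ]]
123.96185689426646
242.74451077604834
123.77024186752514
244.13786752583889
yaws 0.013002552335967251 0.019763090302128746 face [ 483.7 -221.9  101. ]
rear edge [[ 712.9  -91.6   70. ]
 [ 717.9 -352.3   70. ]] 260.73880874375783
front edge [[ 453.2  -91.9   70. ]
 [ 459.6 -353.    70. ]] 261.1835261470826 259.04234761253866
cap [536.8 136.5 188. ] [540.9 135.6 188. ] yellow [525.6 -10.7 188. ]
[[ 0.9  0.4 -0. ]
 [ 0.4 -0.9  0. ]
 [ 0.  -0.  -1. ]]
```

The cover corners fit a 125 x 246 mm slab. That puts yaw at about 0.017 and the face at about (484,-222), and both cameras agree on the cap to about 4 mm. The pink insert is in the middle well. Next I'll push the cover.

```bash
cat >> h.py <<'E'
from scipy.spatial.transform import Rotation as R
yaw=0.017; ux=np.array([np.cos(yaw),np.sin(yaw),0]); Q=(R.from_euler('z',yaw)*R.from_euler('x',np.pi)).as_quat()
face=np.array([483.7,-221.9,0])
E
python3 - <<'E'
from h import *
import cv2
def st(m): s=env.read_state(); print(m,round(s['time_s'],2),np.round(s['tool_pos'],1),np.round(s['force'],1),s['width'])
z=np.array([0,0,1])
env.reach(face-32*ux+200*z,Q); st('above')
set_gripper(0)
env.move_l(face-32*ux+99*z); st('down')
s=env.move_l(face+125*ux+99*z,rate=70,f_stop=15); st(f'push {s}')
p=np.array(env.read_state()['tool_pos'])
env.move_l(p-30*ux); env.move_l(p-30*ux+110*z,rate=250)
st('up')
cv2.imwrite('pics/top1.png',cv2.resize(viewer.camera('top')[110:280,350:500],None,fx=3.5,fy=3.5))
E
```

```text
above 1.61 [ 451.8 -223.1  200.2] [-0.2  0.5  0.3] 87.79286430894862
down 3.77 [ 452.1 -222.6   99.4] [ 0.2 -0.7 -0.3] 0.39961844582686534
push True 5.4 [ 578.2 -219.8   98.3] [ 0.3 -0.2 -0.4] 0.5652659612471257
up 6.33 [ 548.4 -220.1  207.8] [-0.8 -0.  -0.4] 0.18366311643490413
```

View pics/top1.png

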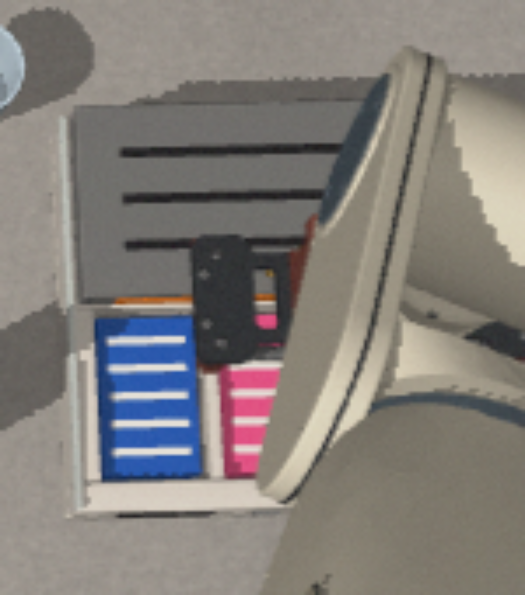

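The cover is back and the blue and pink inserts are uncovered. The force stop may have tripped a moment early, so I'll push again slowly against the stop and then check from a clear pose.

Run:
```python
from h import *
import cv2
def st(m): s=env.read_state(); print(m,round(s['time_s'],2),np.round(s['tool_pos'],1),np.round(s['force'],1),s['width'])
z=np.array([0,0,1])
b=np.array([578.2,-219.8,0])
env.move_l(b-20*ux+99*z,rate=200)
s=env.move_l(b+15*ux+99*z,rate=20,f_stop=20); st(f'push {s}')
p=np.array(env.read_state()['tool_pos'])
env.move_l(p-30*ux); env.move_l(p-30*ux+200*z,rate=250)
env.move_l([539,136,300],rate=250); st('over cap')
im=viewer.camera('top')
a=cv2.resize(im[125:265,360:500],None,fx=3.5,fy=3.5,interpolation=cv2.INTER_CUBIC)
p=viewer.camera_params('wrist'); s=env.read_state(); w=viewer.camera('wrist'); cv2.imwrite('pics/w.png',w); cv2.imwrite('pics/a.png',a)
np.savez('w.npz',T=p['tool_from_camera'],k=[p['fx'],p['fy'],p['cx'],p['cy']],pos=s['tool_pos'],q=s['orientation'])
```

```text
push True 8.2 [ 578.2 -219.6   98.4] [ 0.1 -0.8  0.8] 0.7153149050987264
over cap 11.07 [539.  135.2 299.9] [-0.2 -0.  -0.2] 0.6121249952249332
```

View pics/a.png

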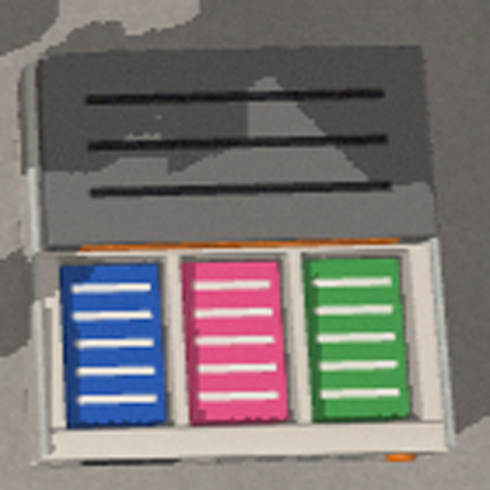

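View pics/w.png

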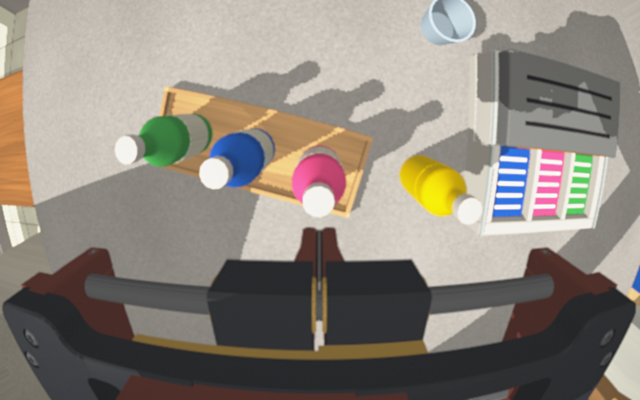

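The cover stopped in the same place both times, so it is against its stop, and all three inserts are uncovered with pink in the middle at crop (236,341). In the wrist view the pink cap is centred near (319,200). I'll work out both points and cross-check them.

Run:
```python
from h import *
d=np.load('w.npz'); fx,fy,cx,cy=d['k']; T=d['T']; Rt=R.from_quat(d['q']).as_matrix()
def wr(u,v,z):
    a=np.array([u-cx,v-cy])/fx; th=np.hypot(*a); n=a/th*np.sin(th)
    r=Rt@T[:3,:3]@np.array([n[0],-n[1],-np.cos(th)]); o=d['pos']+Rt@T[:3,3]; return o+r*(z-o[2])/r[2]
print('cap',wr(319,200,188),'yellow',wr(468,209,188))
print('insert wrist',wr(548,184,57),'top',ray('top',236/3.5+359.6,341/3.5+124.6,57), 'model',np.array([586,-222,57])-55*ux)
fl=ray('top',46/3.5+359.6,247/3.5+124.6,101);fr=ray('top',438/3.5+359.6,238/3.5+124.6,101);print('face',fl,fr)
```

```text
cap [538.56467397 135.95158156 188.        ] yellow [532.3278996   -3.38569043 188.        ]
insert wrist [ 532.41531719 -222.74828959   57.        ] top [ 531.56745706 -223.14136897   57.        ] model [ 531.00794731 -222.93495496   57.        ]
face [585.55906157 -97.05256509 101.        ] [ 590.49599029 -342.89512069  101.        ]
```

All the measurements agree within 2–4 mm. Now I'll do the two pointings and hand the job in.

Run:
```python
from h import *
import cv2
def st(m): s=env.read_state(); print(m,round(s['time_s'],2),np.round(s['tool_pos'],1),np.round(s['force'],1),np.round(R.from_quat(s['orientation']).as_matrix()[:,2],3))
env.move_l([538.5,136,300],Q)
env.move_l([538.5,136,225],rate=80); st('cap'); env.hold(3); st('cap')
env.move_l([538.5,136,300],rate=150)
env.move_l([531.7,-222.9,300],rate=200)
env.move_l([531.7,-222.9,94],rate=120); env.hold(2.5); st('insert')
cv2.imwrite('pics/end.png',viewer.camera('scene'))
```

```text
cap 12.52 [538.9 136.1 225.5] [-0.   0.3  0.5] [ 0.001  0.    -1.   ]
cap 15.52 [538.5 136.  225. ] [ 0.2 -0.3 -0.3] [ 0. -0. -1.]
insert 22.48 [ 531.7 -222.9   94. ] [ 0.1  0.1 -0.4] [-0.  0. -1.]
```

View pics/end.png

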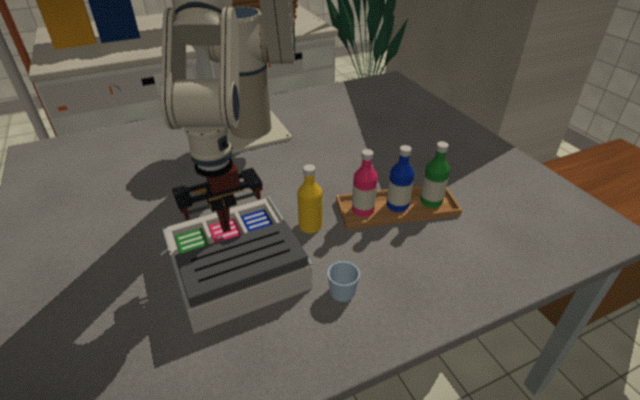

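The fingertips point at the pink insert near (225,228), the cover is open, and the bottles and cup are where they were.

```bash
python3 -c "
from station import workorder
print(workorder.sign_off())"
```

```text
the job is handed in; nothing more can be done
None
```

I pushed the cover fully back, pointed at the pink softener cap for 3 s, then pointed at the pink insert and handed the job in with the arm still there; no bottle, insert or cup was touched.

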